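# Close the sloping enclosure with its cover and latch

## Robot

A 7-joint arm with a two-finger parallel gripper is mounted at the origin on a cart in front of the work surface, level with it; the furniture and walls round the work are solid. World frame = base frame: x ahead of the robot, y to its left, z up, the work surface at z = 0. Lengths are in mm, angles in rad, forces in N, time in s.
With the tool pointing down it reaches from about 400 to 875 mm from the base axis. Payload 4.4 kg.
Tool frame: the origin (TCP) lies midway between the tips of the shut fingers; the grasp point (between the pads) lies env.grip_point_offset behind it (env.grip_point_offset is the distance from the TCP to the grasp point, in mm); z points along the fingers, y is the line along which they close (so a half turn about z gives the same grasp; the last joint's range is limited). The gripper opens to 85 mm and grips with 20 to 120 N. Pads are 22 mm wide; open, the fingers measure 114 mm over their backs; the gripper's body (76 mm by 85 mm) begins 54 mm behind the grasp point. The pads swing forward as they close: fully open they stand 13 mm farther back than shut.
Start: joints at [1.138, 0.628, 0.038, 1.517, -0.027, 0.996, -0.02], TCP at [233.138, -606.766, 231.313] pointing down, gripper open.
Joint ranges: [-3.06, 3.06], [-0.37, 2.12], [-1.25, 1.32], [0.18, 2.47], [-1.1, 4.24], [0.23, 1.98], [-2.94, 2.94]. Speed limits (rad/s): [2.57, 2.57, 3.14, 3.14, 3.14, 3.14, 3.14].

## Interface

Orientations are given as a unit quaternion [x, y, z, w].
In Python, from plant import sensors, optics, ticket, models, env gives the robot as it stands.
- The arm moves only by the tool arm_command, never from a script. Its argument "increments" is a list of rows, each an object with "dp": the shift along the world's x, y, z in units of 0.06 m (1.0 is 0.06 m), a list of three; "twist": the turn about the world's z in units of pi/4 rad (1.0 is pi/4 rad). A call has 1 to 8 rows; each row shifts and turns the commanded pose from where the row before left it; what a row does not reach is not made up. A row lasts 1/8 s, in which the tool goes at most 62.5 mm and 10.7 degrees, less where a joint would pass 70% of its speed; a pose out of reach is approached as far as the arm can. A call with a number of a shift or a turn outside -1 to 1 is refused whole. A call with a gripper value outside its range is refused whole. "gripper" is the closure, from 0 (fully open) to 1 (shut), set as the call begins (left out, the last holds). The fingers move at their own pace and stop on an object; the grip force is fixed at half the most. Time passes only in rows, so rows that do not move let the fingers close. It gives the time, the measured TCP pose, the force, the opening and the grip force at its end, in the units of the state.
- sensors.state(): the state, without advancing time (a new reading comes with each control period).
- optics.get_image(name): name is "scene" or "top"; returns (picture, depth): 480x640x3 uint8, red, green, blue; 480x640 float32, mm along the optical axis (not along the pixel's ray), 0 where there is no reading.
- optics.camera_info(name): a dict with "intrinsics" (3x3 intrinsics, pixels), "k1" (the pictures are not rectified: a ray, as slopes to the right and down, at radius r is drawn at 1 + k1 r^2 times it, then the intrinsics apply), "pose" (4x4, takes a point from camera to world coordinates). Camera axes: x right, y down, z forward; pixel columns grow to the right and rows downward; lengths in mm; the calibration is good to about 2 mm. A picture is of the moment at which its call begins. camera_info takes no time and is no camera call.
- ticket.hand_in(): hands the job in; it is judged then, once.
Trained networks look in the newest picture that a camera, given by its name, has taken for a name from the list of things; names that differ only in an ending like _2 or _b are one class to them, and where a whole thing is asked for, a point or a joint stands for the part that bears it (a point fixed in the world has none). Each returns a list of dicts, best first, with "confidence" (0 to 1); they miss things now and then, are a little off and sometimes report something else, mostly with a low value. They report only what shows in the picture. A call takes as long as a camera call.
- models.regions_of(target, camera): "region" (480x640 bool, what is visible of it) and "pixel" ([column, row] in pixels, amid what is visible of it).
- models.tip_of(target, camera): "pixel" ([column, row] in pixels: a listed point, or the origin of a listed thing).
The state is a dict: "clock": time; "joint_pos": joint angles; "joint_vel": joint speeds; "tau": joint torques, N m; "eef_pos": TCP position; "orientation": TCP orientation; "contact_force": force on the tool from outside, world axes, zero at the start; "ft_torque": the same for the moment, N m; "finger_gap": opening from 0.0 (shut) to 1.0 (fully open); "grip_force": force on a finger pad.
Only numpy, scipy, OpenCV 4.12 (cv2) and the standard library are available. Lean on these libraries where they do the work, as an engineer would, in place of code of your own. Each camera call takes 0.05 s, during which the arm holds its last target. There are 200 camera calls.

## Task

Close up the open sloping-front enclosure: take its cover (the vented plate with the narrow tab on top) out of the wooden rack, stand its lower edge in the channel at the foot of the opening and lean it back against the frame, tab up. Then turn the wing knob beside the opening until its tongue lies across the front of the cover, and let go. Leave the plain plate in the rack and do not disturb the tape measure.

Things in the scene. Friction and masses are not known exactly. Their poses are not given: they have to be found in the camera images.
- enclosure: Fixed grey steel box, 160 mm wide (y), 105 high, 130 deep, open at its sloping front, which faces the robot. Origin on the bench under the foot of the front frame; x to its back, y to its left seen from the robot, z up. Latch ear sticks out at its left: x -12 to 50, y 80 to 114, top z 96 mm. A wall shelf overhangs the back of the bench (world x over 0.71, z over 0.35 m): mind a tilted wrist.
- channel (a point): Middle of the floor of the channel at the foot of the opening, at -9, 0, 10 mm in the enclosure's frame; takes the cover's lower edge. It is 18 mm wide: front lip at x = -18, jambs at x = 0. Lip and the end stops (at y = +-73 mm) rise to z = 28 mm.
- frame_top (a point): Middle of the upper edge of the opening, at 35, 0, 105 mm in the enclosure's frame; the flat top runs back from here. The front frame (two jambs, |y| 50 to 79 mm) is a plane sloping back 20 degrees from vertical: x = 0 at z = 10 mm, x = 35 at z = 105 mm.
- cover: Loose aluminium plate 8 mm thick (x), 130 wide (y), 108 tall, with four dark vent slots; above it a central tab 64 wide, as thick, up to 163 mm. 0.2 to 0.42 kg. Front and back alike. Origin mid lower edge, z up to the tab. Starts on edge in one of the rack's slots, x roughly away from the robot. In place it leans back 20 to 25 degrees by its own weight.
- cover_top (a point): Middle of the top edge of the cover's tab, 163 mm above the cover's origin along its z.
- latch_grip (a point): On the vertical axis of the wing knob, at half height of its wing: 3, 97, 118 mm in the enclosure's frame. The black wing is 46 mm long, 11 thick, 26 tall (z 103 to 129 mm), parallel to the tongue; at joint value 0 it lies along the enclosure's x.
- latch (a joint): Angle of the wing knob (rad), growing counter-clockwise from above; starts near 0. At 0 the steel tongue under the ear points to the enclosure's -x; at 1.57 to its -y, across the front of the cover. Stops at -0.25 and 1.6. Tongue 9 mm wide, 6 thick, at z = 80 mm, reaching 52 mm from the axis. Friction 0.05 N m; stays where left.
- rack: Fixed wooden plate rack, 180 mm (x) by 150 (y) by 47 high, origin on the bench at its middle. Two slots along its y at x = -42 and +42 mm, 11 mm wide, 35 deep, floor at z = 12 mm.
- spare_plate: Loose plain aluminium plate 8 x 105 x 100 mm without tab or vent slots, standing in the other slot of the rack; not needed. Origin in the middle of its lower edge.
- tape_measure: Loose yellow tape measure, 34 x 79 x 60 mm, standing on the bench between enclosure and rack; not needed. Origin under its middle.

How it is judged (in metres and radians):
On the way, in this order (a step that is already met when the one before it is completed fails the run):
1. the cover stands in the channel and leans back on the frame, with the latch still open (angle between cover's own z axis and vertical between 0.22 and 0.56 rad and x of cover in the frame of enclosure between -0.022 and 0.006 m and y of cover in the frame of enclosure between -0.014 and 0.014 m and z of cover in the frame of enclosure below 0.018 m and x of cover_top in the frame of enclosure above 0.03 m and angle between the y axis of cover and the y axis of enclosure, either way round below 0.12 rad and value of joint latch below 0.5 rad), for 0.2 s.
2. the latch is turned across the leaning cover (angle between cover's own z axis and vertical between 0.22 and 0.56 rad and x of cover in the frame of enclosure between -0.022 and 0.006 m and y of cover in the frame of enclosure between -0.014 and 0.014 m and z of cover in the frame of enclosure below 0.018 m and x of cover_top in the frame of enclosure above 0.03 m and angle between the y axis of cover and the y axis of enclosure, either way round below 0.12 rad and value of joint latch above 1.2 rad), for 0.2 s.
At the end, for the whole second after the job is handed in: Cover tab up, lower edge in the channel (enclosure frame: x -22 to 6 mm, y within 14, z under 18), leaning back 0.22 to 0.56 rad with its top at x over 30 mm, parallel to the front within 0.12 rad, at rest; latch over 1.2 rad; plain plate and tape measure moved under 30 mm (all of step 2 and linear speed of cover below 0.02 m/s); the robot touches nothing.
It fails at once if the plain plate is taken out of the rack or shoved (distance of spare_plate from where it was at the start of the episode above 0.03 m).
It fails at once if the tape measure is disturbed (distance of tape_measure from where it was at the start of the episode above 0.03 m).
It also fails if it takes over 54 s, if anything falls off the work surface, if the arm or the gripper's body presses on something with over 40 N, if the wrist force passes 120 N, or if a joint passes its speed limit or range.

## Working session

There is one attempt and no reset: what is moved stays moved. The work goes in short steps, Python scripts to look and compute and a tool call to move; the robot and the scene stay as the last step left them, time stands still between calls to the robot, and variables do not carry over. Pictures are saved under pics/ and viewed, at most 10 in all, crops included, and the job is handed in when it is done.

Besides the shell and the picture viewer there is one more tool, called after "Call:" as a command line: name --argument value ..., lists and objects as JSON in quotes. arm_command: Moves the arm, as the interface text tells. Its arguments: {"type":"object","properties":{"increments":{"type":"array"},"gripper":{"type":"number"}},"required":["increments"]}

```bash
mkdir -p pics; ls; cat > h.py <<'E'
import numpy as np, cv2
from plant import sensors, optics, ticket, models, env
def ray(cam,px):
    i=optics.camera_info(cam);K=np.array(i["intrinsics"]);k=i["k1"]
    px=np.atleast_2d(np.array(px,float))
    d=np.c_[(px[:,0]-K[0,2])/K[0,0],(px[:,1]-K[1,2])/K[1,1]];u=d.copy()
    for _ in range(20): u=d/(1+k*(u**2).sum(1,keepdims=True))
    return np.c_[u,np.ones(len(u))],np.array(i["pose"])
def world(cam,px,z):  # depth z per pixel
    r,T=ray(cam,px); return (r*np.reshape(z,(-1,1)))@T[:3,:3].T+T[:3,3]
def atz(cam,px,h):
    r,T=ray(cam,px); d=r@T[:3,:3].T; return T[:3,3]+d*((h-T[2,3])/d[:,2:3])
def cloud(cam,mask,dep):
    v,u=np.nonzero(mask&(dep>0)); return world(cam,np.c_[u,v],dep[v,u])
E
python3 - <<'E'
from h import *
s=sensors.state();print(s["clock"],s["eef_pos"],s["orientation"],env.grip_point_offset)
D={}
for c in("scene","top"):
    im,d=optics.get_image(c);cv2.imwrite(f"pics/{c}0.png",im[:,:,::-1]);D[c+"i"]=im;D[c+"d"]=d
    print(c,np.round(optics.camera_info(c)["pose"],3).tolist(),optics.camera_info(c)["intrinsics"])
    for n in("enclosure","cover","spare_plate","rack","tape_measure","latch"):
        R=models.regions_of(n,c)
        for r in R[:2]:
            P=cloud(c,r["region"],d); print(n,round(r["confidence"],2),np.round(r["pixel"]),len(P), np.round(np.percentile(P,[2,50,98],axis=0)).tolist() if len(P) else "")
        if R: D[c+n]=R[0]["region"]
    for n in("channel","frame_top","cover_top","latch_grip","cover","spare_plate","enclosure","rack","tape_measure"):
        for r in models.tip_of(n,c)[:1]:
            u,v=map(int,np.round(r["pixel"])); print("tip",n,round(r["confidence"],2),np.round(r["pixel"],1),np.round(world(c,[r["pixel"]],d[min(v,479),min(u,639)]),1))
np.savez("d0.npz",**D)
E
```

```text
pics
0.0 [ 232.91982408 -606.1523299   230.38142725] [ 9.83222605e-01  1.82407218e-01 -1.88726342e-04 -9.38374605e-04] 18.700000000000003
scene [[-0.659, -0.443, 0.607, -239.839], [-0.752, 0.365, -0.55, 598.144], [0.022, -0.819, -0.574, 813.862], [0.0, 0.0, 0.0, 1.0]] [[543.24862611   0.         320.8349796 ]
 [  0.         543.24862611 235.84690237]
 [  0.           0.           1.        ]]
enclosure 0.86 [288. 271.] 6332 [[423.0, -68.0, 4.0], [503.0, 18.0, 52.0], [590.0, 131.0, 110.0]]
cover 0.8 [395. 198.] 1336 [[519.0, -404.0, 47.0], [527.0, -339.0, 100.0], [536.0, -279.0, 174.0]]
spare_plate 0.58 [410. 221.] 786 [[438.0, -391.0, 44.0], [445.0, -321.0, 81.0], [507.0, -272.0, 113.0]]
rack 0.65 [396. 238.] 2177 [[397.0, -396.0, 3.0], [436.0, -292.0, 21.0], [564.0, -253.0, 49.0]]
tape_measure 0.64 [353. 264.] 669 [[436.0, -158.0, 4.0], [444.0, -119.0, 36.0], [470.0, -88.0, 60.0]]
latch 0.77 [256. 279.] 268 [[436.0, 98.0, 48.0], [474.0, 128.0, 105.0], [511.0, 139.0, 130.0]]
latch 0.35 [285. 273.] 6182 [[424.0, -66.0, 7.0], [504.0, 19.0, 53.0], [588.0, 131.0, 110.0]]
tip channel 0.91
[... 1182 characters left out ...]
tape_measure 0.96 [349. 269.] 447 [[435.0, -167.0, 2.0], [451.0, -131.0, 54.0], [467.0, -97.0, 63.0]]
latch 0.7 [232. 254.] 254 [[437.0, 109.0, 78.0], [476.0, 121.0, 111.0], [502.0, 137.0, 132.0]]
tip channel 0.87 [280.7 276.2] [[443.1  26.7   8.7]]
tip frame_top 0.82 [280.9 247.4] [[495.2  21.  106.9]]
tip cover_top 0.67 [451.  227.9] [[ 524.7 -341.9  175.1]]
tip latch_grip 0.47 [239.  251.7] [[486.3 113.8 103.8]]
tip cover 0.86 [435.3 240. ] [[ 521.7 -334.1   49.7]]
tip spare_plate 0.72 [430.5 271. ] [[ 441.5 -308.1  108.9]]
tip enclosure 0.85 [283.7 271.2] [[454.5  19.6  12.4]]
tip rack 0.78 [429.8 258.7] [[ 483.4 -327.2   11.9]]
tip tape_measure 0.6 [344.7 273. ] [[ 444.8 -121.9   53.4]]
```

```bash
python3 - <<'E'
from h import *
D=np.load("d0.npz");print(sensors.state()["clock"])
for c in("scene","top"):
    d=D[c+"d"]
    def pc(n,lo,hi):
        P=cloud(c,D[c+n],d); return P[(P[:,2]>lo)&(P[:,2]<hi)]
    for n,lo,hi in(("cover",60,185),("cover",60,112),("cover",130,185),("cover",170,190),("spare_plate",60,108),("spare_plate",104,120),("tape_measure",50,70),("enclosure",98,109),("latch",118,140),("rack",42,53)):
        P=pc(n,lo,hi)
        if len(P)<10: print(c,n,lo,len(P));continue
        P=P[:,:];m=np.median(P,0);P=P[np.linalg.norm(P-m,axis=1)<250]
        q=P[:,:2]-P[:,:2].mean(0);w,V=np.linalg.eigh(q.T@q);a=np.degrees(np.arctan2(V[1,1],V[0,1]))
        r=cv2.minAreaRect(P[:,:2].astype(np.float32))
        print(c,n,lo,len(P),"mean",P.mean(0).round(1),"pca",round(a,1),"rect",np.round(r[0],1),np.round(r[1],1),round(r[2],1),"z98",np.percentile(P[:,2],95).round(1))
a=cv2.imread("pics/scene0.png")[140:340,210:480];b=cv2.imread("pics/top0.png")[190:310,200:500]
cv2.imwrite("pics/z.png",np.vstack([cv2.resize(a,(432,320)),np.zeros((4,432,3),np.uint8),cv2.resize(b,(432,173))]))
b=cv2.resize(b,(800,320),interpolation=2);a=cv2.resize(a,(378,280),interpolation=2)
C=np.zeros((600,800,3),np.uint8);C[:320]=b;C[320:,:378]=a;e=cv2.imread("pics/scene0.png")[230:320,230:350];C[320:,400:]=cv2.resize(e,(400,280),interpolation=2);cv2.imwrite("pics/z.png",C)
E
```

```text
1.6
scene cover 60 1156 mean [ 526.7 -339.1  111.3] pca 84.1 rect [ 528.4 -342.4] [134.4  16.1] 82.8 z98 170.4
scene cover 60 632 mean [ 527.  -338.6   86.3] pca 84.0 rect [ 529.1 -342.4] [134.5  13.8] 83.9 z98 109.2
scene cover 130 331 mean [ 526.1 -339.9  154.1] pca 83.5 rect [ 527.6 -343.5] [68.4 14.9] 80.0 z98 174.6
scene cover 170 61 mean [ 526.6 -340.3  173.2] pca 84.2 rect [ 526.9 -339.6] [61.1  9.4] 83.2 z98 176.3
scene spare_plate 60 502 mean [ 444.2 -320.1   84.2] pca 84.1 rect [ 446.2 -324. ] [110.2  13.8] 84.8 z98 105.7
scene spare_plate 104 149 mean [ 445.8 -319.8  110. ] pca 84.2 rect [ 446.8 -323.8] [104.3  12.1] 83.8 z98 114.2
scene tape_measure 50 192 mean [ 451.9 -129.4   56.5] pca 72.1 rect [ 454.9 -132.1] [50.8 33.5] 83.9 z98 60.7
scene enclosure 98 2022 mean [533.5  16.9 105.2] pca 85.1 rect [516.6  30.7] [193.  153.9] 76.0 z98 107.7
scene latch 118 84 mean [479.7 125.1 126.4] pca 163.3 rect [481.9 123.2] [ 9.4 41.7] 72.0 z98 131.1
scene rack 42 508 mean [ 471.1 -308.3   46.7] pca -139.6 rect [ 487.2 -330.5] [153.4 126.7] 84.6 z98 49.7
top cover 60 661 mean [ 524
[... 320 characters left out ...]
1  175.5] pca 84.6 rect [ 525.1 -346.5] [60.4  9.5] 86.0 z98 179.3
top spare_plate 60 155 mean [ 441.2 -322.3   85.3] pca 83.9 rect [ 443.1 -325.9] [102.8   7.2] 84.2 z98 107.5
top spare_plate 104 188 mean [ 443.9 -325.2  111.9] pca 84.7 rect [ 444.2 -325.5] [102.2   8.9] 84.7 z98 116.3
top tape_measure 50 267 mean [ 451.7 -137.3   57.4] pca 83.3 rect [ 451.4 -137.5] [55.4 30.1] 82.5 z98 62.7
top enclosure 98 2918 mean [534.4  10.4 105. ] pca 83.7 rect [518.5  28.2] [193.3 142.9] 76.1 z98 108.4
top latch 118 114 mean [482.6 119.6 127.6] pca 162.6 rect [482.6 120. ] [12.1 45.1] 74.5 z98 132.2
top rack 42 961 mean [ 475.2 -328.6   47.4] pca 58.2 rect [ 485.5 -336.2] [150.8 124.3] 84.8 z98 51.3
```

View pics/z.png

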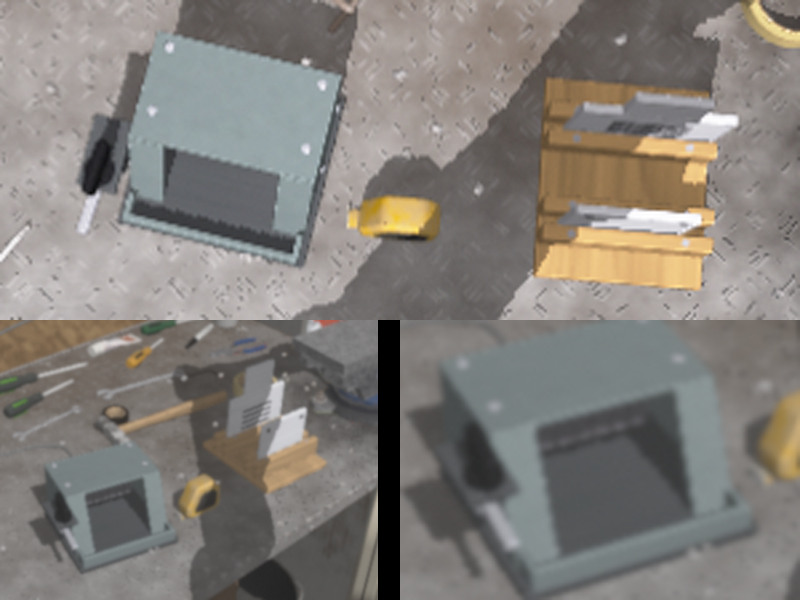

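The top view shows the enclosure at left, turned about -14°, with its latch at (95,170). The tape is at (395,215). The cover, with tab and vents, is in the far rack slot at (650,110), and the spare plate is in the near slot. I'll refine the enclosure pose and make the first move towards the cover.

```bash
python3 - <<'E'
from h import *
D=np.load("d0.npz")
for c in("scene","top"):
    P=cloud(c,D[c+"enclosure"],D[c+"d"])
    T=P[(P[:,2]>101.5)&(P[:,2]<112)]
    # yaw by minimising robust bounding width
    best=[]
    for a in np.radians(np.arange(-20,-8,.25)):
        R=np.array([[np.cos(a),np.sin(a)],[-np.sin(a),np.cos(a)]]);q=T[:,:2]@R.T
        lo,hi=np.percentile(q,[1.5,98.5],axis=0);best.append(((hi-lo).prod(),a,lo,hi))
    _,a,lo,hi=min(best,key=lambda t:t[0]);print(c,"yaw",np.degrees(a),"size",(hi-lo).round(1))
    R=np.array([[np.cos(a),-np.sin(a)],[np.sin(a),np.cos(a)]])
    ctr=(lo+hi)/2
    print(" origin from centre",(R@(ctr-[82.5,0])).round(1)," from back edge/front",(hi[0]-130).round(1),(lo[0]-35).round(1), "local y ctr",ctr[1].round(1))
    # frame plane points
    q=P[:,:2]@R; z=P[:,2]
    y0=ctr[1];yy=q[:,1]-y0
    F=(abs(yy)>54)&(abs(yy)<75)&(z>40)&(z<95)
    s=q[F,0]-(z[F]-10)*35/95; print(" jamb plane x0: median",np.median(s).round(1),np.percentile(s,[20,80]).round(1),F.sum())
    L=(abs(yy)<65)&(z>24)&(z<33);print(" lip local x pct",np.percentile(q[L,0],[5,50,95]).round(1),L.sum())
    for aa in(-13,-14,-15):
        pass
E
```

```text
scene yaw -8.25 size [119.9 186.6]
 origin from centre [448.7  38.9]  from back edge/front 450.9 426.1 local y ctr 102.9
 jamb plane x0: median 456.2 [445.  519.1] 455
 lip local x pct [421.4 430.  464.3] 265
top yaw -13.75 size [ 94.7 157.6]
 origin from centre [455.3  27.5]  from back edge/front 435.6 435.9 local y ctr 134.9
 jamb plane x0: median 437.3 [436.  438.4] 221
 lip local x pct [412.5 416.5 445.2] 189
```

Call:
arm_command --increments '[{"dp": [0.9,0.5,0.3],"twist": 0.23},{"dp": [0.9,0.9,0],"twist": 0.23},{"dp": [0.9,0.9,0],"twist": 0.23},{"dp": [0.7,0.7,0],"twist": 0.23},{"dp": [0.7,0.6,0],"twist": 0.23},{"dp": [0.6,0.6,0],"twist": 0.23},{"dp": [0,0,0]},{"dp": [0,0,0]}]' --gripper 0

```text
invalid input at $.increments[6]: expected keys dp, twist
```

Call:
arm_command --increments '[{"dp": [0.9,0.5,0.3],"twist": 0.23},{"dp": [0.9,0.9,0],"twist": 0.23},{"dp": [0.9,0.9,0],"twist": 0.23},{"dp": [0.7,0.7,0],"twist": 0.23},{"dp": [0.7,0.6,0],"twist": 0.23},{"dp": [0.6,0.6,0],"twist": 0.23},{"dp": [0,0,0],"twist": 0},{"dp": [0,0,0],"twist": 0}]' --gripper 0

```text
clock: 2.6
eef_pos: [493.4, -375.9, 248.7]
orientation: [0.749, 0.663, -0.001, -0.0]
contact_force: [-0.3, -0.5, 0.1]
finger_gap: 1.0
grip_force: 0.0
```

Call:
arm_command --increments '[{"dp": [0.535,0.515,0],"twist": 0.033},{"dp": [0,0,0],"twist": 0},{"dp": [0,0,-0.6],"twist": 0},{"dp": [0,0,-0.7],"twist": 0},{"dp": [0,0,-0.6],"twist": 0},{"dp": [0,0,-0.1],"twist": 0},{"dp": [0,0,0],"twist": 0},{"dp": [0,0,0],"twist": 0}]'

```text
clock: 3.6
eef_pos: [526.9, -345.4, 130.6]
orientation: [0.74, 0.673, 0.0, 0.002]
contact_force: [1.2, -0.6, 1.0]
finger_gap: 1.001
grip_force: 0.0
```

```bash
python3 - <<'E'
from h import *
D=[]
for c in("scene","top"):
    im,d=optics.get_image(c);D.append(cv2.resize(im[130:330,340:520] if c=="scene" else im[170:290,360:520],(400,400)))
cv2.imwrite("pics/z1.png",np.hstack(D)[:,:,::-1]);print(sensors.state()["eef_pos"],sensors.state()["orientation"])
E
```

```text
[ 526.85430462 -345.02359507  130.41115214] [7.39744270e-01 6.72886676e-01 3.40341374e-04 1.34921285e-03]
```

View pics/z1.png

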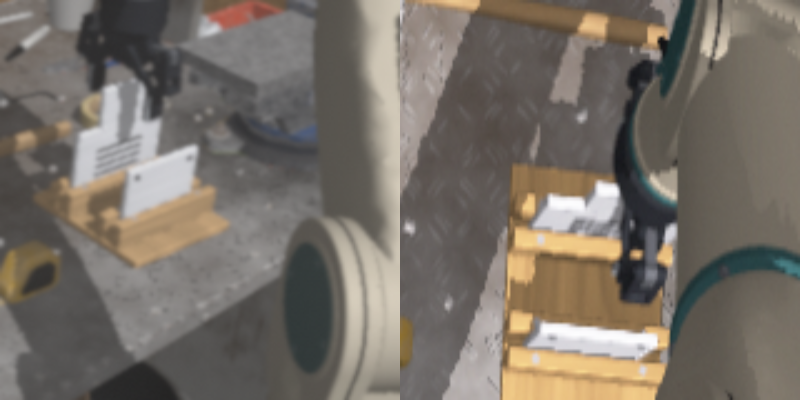

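The fingers straddle the tab: front finger at (155,95) and rear finger at (95,65) in the left crop, with the tab between them. Now I'll grip.

Call:
arm_command --increments '[{"dp": [0,0,0],"twist": 0},{"dp": [0,0,0],"twist": 0},{"dp": [0,0,0],"twist": 0},{"dp": [0,0,0],"twist": 0},{"dp": [0,0,0],"twist": 0},{"dp": [0,0,0],"twist": 0},{"dp": [0,0,0],"twist": 0},{"dp": [0,0,0],"twist": 0}]' --gripper 1

```text
clock: 4.7
eef_pos: [526.3, -344.3, 128.9]
orientation: [0.74, 0.673, 0.0, 0.0]
contact_force: [1.1, 0.9, 0.3]
finger_gap: 0.085
grip_force: 59.1
```

Call:
arm_command --increments '[{"dp": [0,0,0.2],"twist": 0},{"dp": [0,0,0.3],"twist": 0},{"dp": [0,0,0.4],"twist": 0},{"dp": [0,0,0.4],"twist": 0},{"dp": [0,0,0.4],"twist": 0},{"dp": [0,0,0.3],"twist": 0},{"dp": [0,0,0.1],"twist": 0},{"dp": [0,0,0],"twist": 0}]'

```text
clock: 5.7
eef_pos: [525.6, -344.4, 255.3]
orientation: [0.74, 0.673, -0.0, -0.0]
contact_force: [-0.1, 0.1, -2.3]
finger_gap: 0.092
grip_force: 58.9
```

Call:
arm_command --increments '[{"dp": [-0.1,0.5,0],"twist": -0.03},{"dp": [-0.2,0.8,0],"twist": -0.03},{"dp": [-0.2,0.9,0],"twist": -0.03},{"dp": [-0.2,0.9,0],"twist": -0.03},{"dp": [-0.2,0.9,0],"twist": -0.03},{"dp": [-0.2,0.9,0],"twist": -0.035},{"dp": [-0.2,0.8,0],"twist": 0},{"dp": [-0.02,0.5,0],"twist": 0}]'

```text
clock: 6.7
eef_pos: [444.9, 30.0, 254.4]
orientation: [0.786, 0.619, -0.001, -0.001]
contact_force: [0.3, -0.7, -1.4]
finger_gap: 0.083
grip_force: 59.0
```

Call:
arm_command --increments '[{"dp": [0,0,-0.5],"twist": 0},{"dp": [0,0,-0.4],"twist": 0},{"dp": [0,0,0],"twist": 0},{"dp": [0,0,0],"twist": 0}]'

```text
clock: 7.2
eef_pos: [447.1, 27.7, 201.2]
orientation: [0.787, 0.617, 0.0, 0.0]
contact_force: [0.0, 0.0, -1.7]
finger_gap: 0.085
grip_force: 58.9
```

```bash
python3 - <<'E'
from h import *
s=sensors.state();print(s["clock"],s["eef_pos"],s["orientation"])
D=[]
for c in("scene","top"):
    im,d=optics.get_image(c);D.append(cv2.resize(im[180:340,210:370] if c=="scene" else im[200:320,210:330],(400,400)))
    for r in models.regions_of("cover",c)[:1]:
        P=cloud(c,r["region"],d);print(c,r["confidence"],len(P),np.percentile(P,[2,50,98],axis=0).round(1).tolist())
        q=cv2.minAreaRect(P[:,:2].astype(np.float32));print(q)
        m=P-P.mean(0);U=np.linalg.svd(m,full_matrices=False)[2];print(U[2],"plane normal; mean",P.mean(0))
cv2.imwrite("pics/z2.png",np.hstack(D)[:,:,::-1])
E
```

```text
7.2 [447.11171512  27.65221991 201.19588155] [7.86603549e-01 6.17458371e-01 1.27423114e-04 2.15982139e-05]
scene 0.73 2822 [[430.8, -30.9, 88.2], [447.5, 36.8, 151.1], [463.1, 90.8, 238.8]]
((550.5292358398438, -59.084197998046875), (128.64198303222656, 345.8753662109375), 46.50027847290039)
[-0.97633876  0.21223527 -0.04145855] plane normal; mean [447.1467372   32.31496697 151.52991922]
top 0.73 1855 [[433.4, -78.9, 8.0], [519.7, -41.0, 104.2], [578.0, 129.0, 110.3]]
((512.722900390625, 25.71685028076172), (212.26284790039062, 178.6228485107422), 83.88045501708984)
[-0.53136679 -0.46030934  0.71117132] plane normal; mean [514.88580556 -36.74784243  88.85225977]
```

View pics/z2.png

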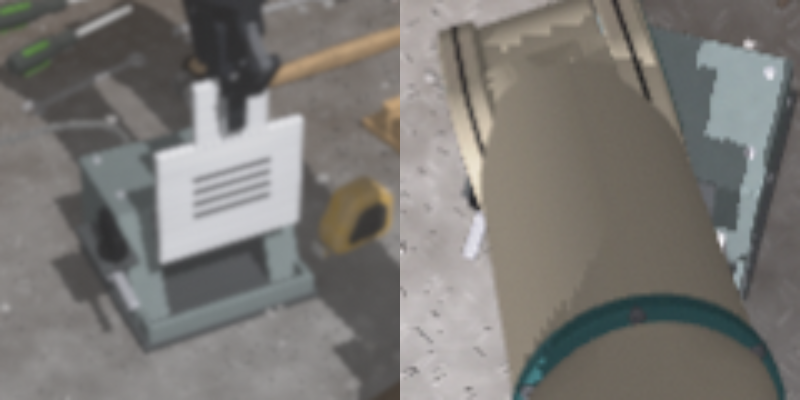

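The cover hangs upright over the channel, lower edge at about (230,245) in the left crop, and the tape measure is clear. I'll lower it.

Call:
arm_command --increments '[{"dp": [0,0.03,-0.3],"twist": 0},{"dp": [0,0,-0.3],"twist": 0},{"dp": [0,0,-0.25],"twist": 0},{"dp": [0,0,-0.1],"twist": 0},{"dp": [0,0,-0.1],"twist": 0},{"dp": [0,0,-0.1],"twist": 0},{"dp": [0,0,0],"twist": 0}]'

```text
clock: 8.28
eef_pos: [446.8, 29.4, 131.7]
orientation: [0.787, 0.618, -0.0, -0.0]
contact_force: [0.2, 0.3, -1.9]
finger_gap: 0.082
grip_force: 58.9
```

Call:
arm_command --increments '[{"dp": [0,0,-0.04],"twist": 0},{"dp": [0,0,-0.03],"twist": 0},{"dp": [0,0,0],"twist": 0}]'

```text
clock: 8.65
eef_pos: [446.8, 29.5, 127.6]
orientation: [0.787, 0.618, -0.0, -0.0]
contact_force: [0.6, 0.0, -1.8]
finger_gap: 0.088
grip_force: 58.9
```

```bash
python3 - <<'E'
from h import *
im,d=optics.get_image("scene")
cv2.imwrite("pics/z3.png",cv2.resize(im[180:340,210:370],(600,600))[:,:,::-1])
E
```

```text
(no output)
```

View pics/z3.png

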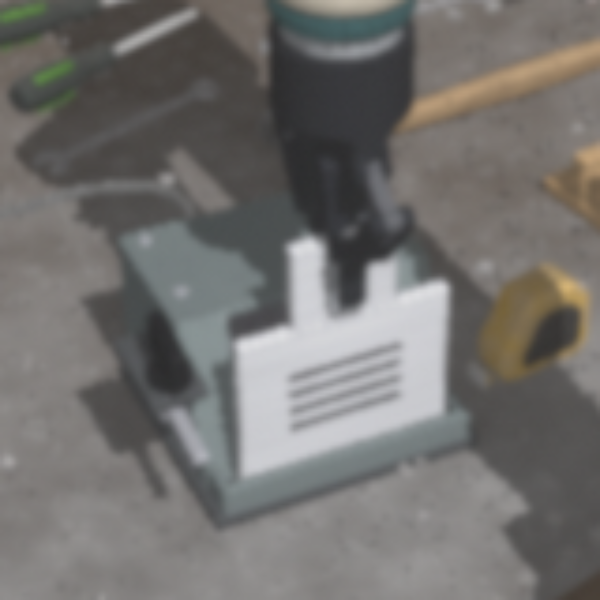

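The lower edge is inside the channel behind the lip, from about (240,475) to (445,410). I'll open slightly, then carry the tab back with the front finger.

Call:
arm_command --increments '[{"dp": [0,0,0],"twist": 0},{"dp": [0,0,0],"twist": 0},{"dp": [0,0,0],"twist": 0},{"dp": [0,0,0],"twist": 0}]' --gripper 0.6

```text
clock: 9.2
eef_pos: [446.9, 29.5, 127.7]
orientation: [0.787, 0.618, 0.0, 0.0]
contact_force: [-1.0, -0.8, 0.9]
finger_gap: 0.403
grip_force: 0.0
```

Call:
arm_command --increments '[{"dp": [0.1,-0.025,0],"twist": 0},{"dp": [0.1,-0.025,0],"twist": 0},{"dp": [0.1,-0.025,0],"twist": 0},{"dp": [0.1,-0.025,0],"twist": 0},{"dp": [0.1,-0.025,0],"twist": 0},{"dp": [0,0,0],"twist": 0},{"dp": [0,0,0],"twist": 0}]'

```text
clock: 10.07
eef_pos: [476.7, 22.0, 127.5]
orientation: [0.787, 0.618, -0.0, -0.0]
contact_force: [-1.1, -0.3, 0.2]
finger_gap: 0.401
grip_force: 0.1
```

```bash
python3 - <<'E'
from h import *
im,d=optics.get_image("scene")
cv2.imwrite("pics/z4.png",cv2.resize(im[180:340,210:370],(600,600))[:,:,::-1])
E
```

```text
(no output)
```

View pics/z4.png

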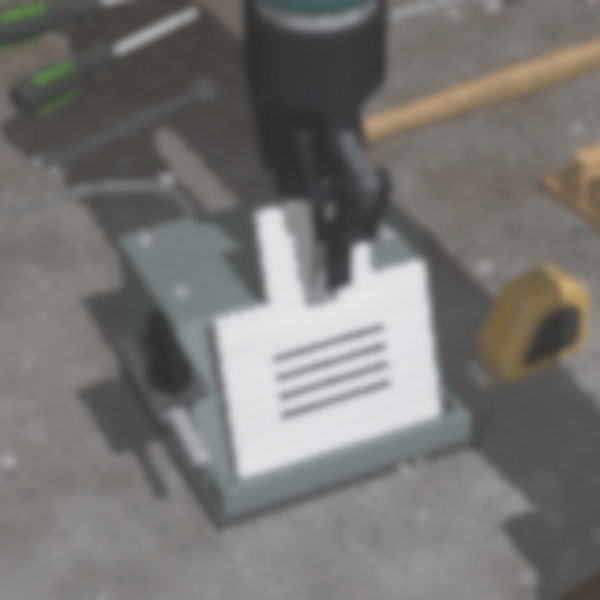

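The cover now leans back part way, with its tab between the fingers at (310,270) and its foot still in the channel. I'll continue back.

Call:
arm_command --increments '[{"dp": [0.1,-0.025,0],"twist": 0},{"dp": [0.1,-0.025,0],"twist": 0},{"dp": [0.1,-0.025,0],"twist": 0},{"dp": [0.05,-0.01,0],"twist": 0},{"dp": [0,0,0],"twist": 0},{"dp": [0,0,0],"twist": 0}]'

```text
clock: 10.88
eef_pos: [497.6, 16.9, 127.5]
orientation: [0.786, 0.618, -0.0, -0.0]
contact_force: [-0.2, 0.7, -0.3]
finger_gap: 0.402
grip_force: 0.0
```

```bash
cat > cov.py <<'E'
from h import *
import sys
im,d=optics.get_image("scene");R=models.regions_of("cover","scene")
a=np.radians(-13.75);Ri=np.array([[np.cos(a),np.sin(a)],[-np.sin(a),np.cos(a)]])
P=cloud("scene",cv2.erode(R[0]["region"].astype(np.uint8),np.ones((3,3)))>0,d);P[:,:2]=(P[:,:2]-[456,29])@Ri.T
for _ in range(4):
    m=P.mean(0);n=np.linalg.svd(P-m,full_matrices=False)[2][2];n*=-np.sign(n[0]);e=(P-m)@n;P=P[abs(e)<max(3,2*e.std())]
print(R[0]["confidence"],len(P),"enc-frame mean",m.round(1),"lean deg",np.degrees(np.arcsin(n[2])).round(1),"yaw",np.degrees(np.arctan(n[1]/n[0])).round(1),"pct",np.percentile(P,[1,99],axis=0).round(1).tolist())
if len(sys.argv)>1: cv2.imwrite(sys.argv[1],cv2.resize(im[180:340,210:370],(600,600))[:,:,::-1])
E
python3 cov.py
```

```text
0.73 2379 enc-frame mean [17.1  2.5 76.4] lean deg 23.2 yaw -0.3 pct [[-5.8, -60.8, 23.6], [50.4, 61.4, 154.6]]
```

Call:
arm_command --increments '[{"dp": [0,0,0.3],"twist": 0},{"dp": [0,0,0.5],"twist": 0},{"dp": [0,0,0.5],"twist": 0},{"dp": [0,0,0.2],"twist": -0.23},{"dp": [0,0.3,0],"twist": -0.23},{"dp": [-0.06,0.4,0],"twist": -0.23},{"dp": [-0.1,0.5,0],"twist": -0.23},{"dp": [-0.1,0.54,0],"twist": -0.23}]'

```text
clock: 11.98
eef_pos: [481.9, 121.9, 217.6]
orientation: [0.978, 0.209, -0.0, 0.0]
contact_force: [-0.4, 0.6, -0.9]
finger_gap: 0.402
grip_force: 0.0
```

Call:
arm_command --increments '[{"dp": [0,0,0],"twist": -0.23},{"dp": [0,0,0],"twist": -0.23},{"dp": [0,0,0],"twist": -0.23},{"dp": [0,0,0],"twist": -0.23},{"dp": [0,0,0],"twist": 0},{"dp": [0,0,0],"twist": 0}]'

```text
clock: 12.72
eef_pos: [482.1, 121.4, 217.6]
orientation: [0.989, -0.145, -0.0, -0.0]
contact_force: [-0.1, 0.2, -0.4]
finger_gap: 0.402
grip_force: 0.0
```

```bash
python3 cov.py pics/z5.png
```

```text
0.89 2584 enc-frame mean [20.   1.8 83.3] lean deg 23.4 yaw -0.3 pct [[-5.8, -60.8, 24.5], [52.7, 61.6, 159.6]]
```

View pics/z5.png

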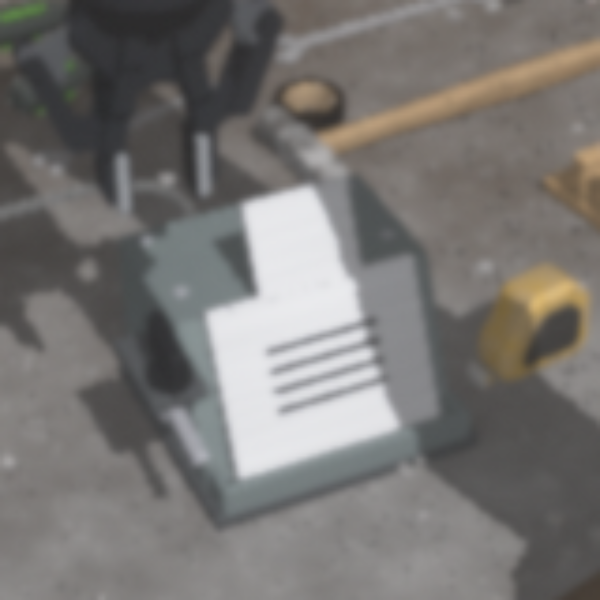

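The cover leans at 23° against the frame, tab up at (300,240), and the knob is at (165,350). The open fingers are above the wing, so I'll descend and grip.

Call:
arm_command --increments '[{"dp": [0,0,-0.5],"twist": 0},{"dp": [0,0,-0.5],"twist": 0},{"dp": [0,0,-0.4],"twist": 0},{"dp": [0,0,-0.3],"twist": 0},{"dp": [0,0,-0.19],"twist": 0},{"dp": [0,0,0],"twist": 0},{"dp": [0,0,0],"twist": 0}]'

```text
clock: 13.7
eef_pos: [482.8, 121.3, 104.8]
orientation: [0.989, -0.147, 0.001, -0.0]
contact_force: [0.1, 0.5, -0.3]
finger_gap: 0.396
grip_force: 0.0
```

Call:
arm_command --increments '[{"dp": [0,0,0],"twist": 0},{"dp": [0,0,0],"twist": 0},{"dp": [0,0,0],"twist": 0},{"dp": [0,0,0],"twist": 0},{"dp": [0,0,0],"twist": 0},{"dp": [0,0,0],"twist": 0}]' --gripper 1

```text
clock: 14.45
eef_pos: [482.7, 121.4, 105.0]
orientation: [0.989, -0.147, 0.001, -0.0]
contact_force: [-1.0, -0.5, 6.9]
finger_gap: 0.119
grip_force: 58.7
```

Call:
arm_command --increments '[{"dp": [0,0,0],"twist": 0.1},{"dp": [0,0,0],"twist": 0.2},{"dp": [0,0,0],"twist": 0.2},{"dp": [0,0,0],"twist": 0.2},{"dp": [0,0,0],"twist": 0.2},{"dp": [0,0,0],"twist": 0.2},{"dp": [0,0,0],"twist": 0.2},{"dp": [0,0,0],"twist": 0.2}]'

```text
clock: 15.45
eef_pos: [483.2, 119.9, 105.0]
orientation: [0.903, 0.429, 0.0, 0.001]
contact_force: [0.6, -3.8, 4.8]
finger_gap: 0.114
grip_force: 58.8
```

Call:
arm_command --increments '[{"dp": [0,0,0],"twist": 0.2},{"dp": [0,0,0],"twist": 0.2},{"dp": [0,0,0],"twist": 0.04},{"dp": [0,0,0],"twist": 0},{"dp": [0,0,0],"twist": 0}]'

```text
clock: 16.08
eef_pos: [483.5, 119.7, 105.0]
orientation: [0.817, 0.576, 0.0, 0.001]
contact_force: [0.8, -3.7, 5.4]
finger_gap: 0.112
grip_force: 58.8
```

Call:
arm_command --increments '[{"dp": [0,0,0],"twist": 0},{"dp": [0,0,0],"twist": 0},{"dp": [0,0,0],"twist": 0},{"dp": [0,0,0],"twist": 0},{"dp": [0,0,0.2],"twist": 0},{"dp": [0,0,0.5],"twist": 0},{"dp": [0,0,0.7],"twist": 0},{"dp": [0,0,0.7],"twist": 0}]' --gripper 0.6

```text
clock: 17.08
eef_pos: [482.1, 121.3, 232.2]
orientation: [0.817, 0.577, 0.0, -0.0]
contact_force: [-0.4, -0.4, -0.2]
finger_gap: 0.398
grip_force: 0.0
```

Call:
arm_command --increments '[{"dp": [0,0.5,0.5],"twist": 0},{"dp": [0,0.5,0.3],"twist": 0},{"dp": [0,0,0],"twist": 0},{"dp": [0,0,0],"twist": 0}]'

```text
clock: 17.58
eef_pos: [481.9, 180.4, 278.2]
orientation: [0.817, 0.577, -0.0, 0.0]
contact_force: [0.1, 0.3, -1.5]
finger_gap: 0.395
grip_force: 0.0
```

```bash
python3 cov.py pics/z6.png; python3 - <<'E'
from h import *
im,d=optics.get_image("top");D=np.load("d0.npz")
for n in("latch","tape_measure","spare_plate"):
    for r in models.regions_of(n,"top")[:1]:
        P=cloud("top",r["region"],d);print(n,r["confidence"],np.percentile(P,[2,50,98],axis=0).round().tolist())
E
```

```text
0.65 2568 enc-frame mean [20.  -0.  83.2] lean deg 23.3 yaw -0.2 pct [[-5.8, -60.8, 24.0], [53.1, 62.0, 158.5]]
latch 0.46 [[468.0, 80.0, 30.0], [479.0, 114.0, 117.0], [495.0, 139.0, 133.0]]
tape_measure 0.67 [[435.0, -165.0, -2.0], [450.0, -130.0, 51.0], [468.0, -89.0, 63.0]]
spare_plate 0.58 [[436.0, -376.0, 37.0], [443.0, -326.0, 99.0], [455.0, -275.0, 117.0]]
```

View pics/z6.png

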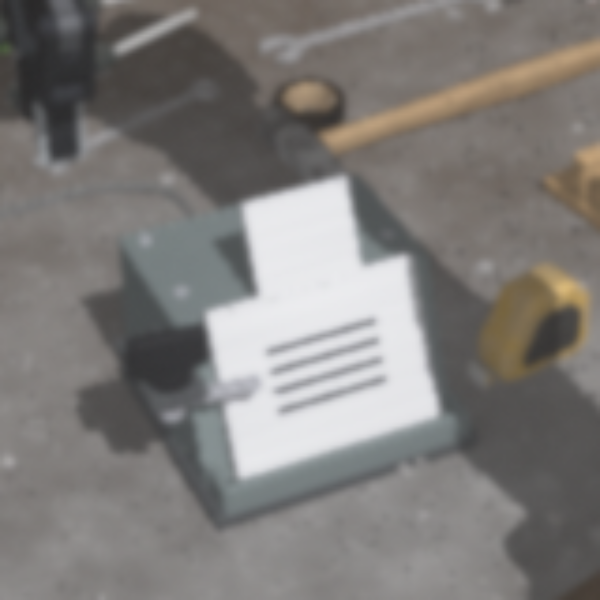

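The tongue lies across the front of the cover at (220,390), and the cover leans at 23°. The tape measure and spare plate have not moved, and the robot is clear.

```bash
python3 -c "
from h import *
print(ticket.hand_in())"
```

```text
the job is handed in; nothing more can be done
None
```

The job is handed in, verdict not shown: by camera the cover stands in the channel leaning about 23°, the tongue lies across it (about 1.47 rad by the tool angle), and the plain plate and tape measure have not moved.

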